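# Lock the test pressure and hold the inspection mirror on the gauge's limit tab

### The arm

A 6-joint arm with a two-finger parallel gripper is mounted at the origin on the work surface. World frame = base frame: x ahead of the robot, y to its left, z up, the work surface at z = 0. Lengths are in m, angles in degrees, forces in N, time in s.
With the tool pointing down it reaches from about 0.35 to 0.975 m from the base axis. Payload 17.4 kg.
Tool frame: the origin (TCP) lies on the centre line of the jaws, within the pads' length; the fingertips stand 17 mm ahead of it and the grasp point (between the pads) lies 2 mm behind it; z points along the fingers, y is the line along which they close (so a half turn about z gives the same grasp; the last joint's range is limited). The gripper opens to 85 mm and grips with 20 to 120 N. Pads are 22 mm wide; open, the fingers measure 114 mm over their backs; the gripper's body (76 mm by 85 mm) begins 54 mm behind the grasp point. The pads swing forward as they close: fully open they stand 13 mm farther back than shut.
Start: joints at [-74.702, 6.646, 82.598, -0, 90.757, -2.166], TCP at [0.203, -0.644, 0.248] pointing down, gripper open.
Joint ranges: [-162.19, 162.19], [-47.58, 125.68], [4.15, 143.07], [-65.23, 245.23], [0.69, 171.88], [-170.13, 170.13]. Speed limits (degrees/s): [108.29, 108.29, 127.2, 180, 180, 180].

### API

Orientations are given as [roll, pitch, yaw] about the fixed x, y, z axes, in that order (R = Rz(yaw) Ry(pitch) Rx(roll)).
In Python, from plant import manip, eyes gives the robot as it stands.
- The arm moves only by the tool move_arm, never from a script. Its argument "steps" is one flat list of numbers, 6 for each row, row after row: the shift along the tool's x, y, z scaled (see below), then the turn, a rotation vector about the tool's x, y, z scaled (see below). A call has 1 to 12 rows; each row shifts and turns the commanded pose from where the row before left it, along the tool's axes as they then stand; what a row does not reach is not made up. The controller multiplies each number of a shift by 0.03 m and each number of a turn by pi/4 rad. A row lasts 1/12 s, in which the tool goes at most 41.7 mm and 7.16 degrees, less where a joint would pass 70% of its speed; a pose out of reach is approached as far as the arm can. A call with a number of a shift or a turn outside -1 to 1 is refused whole. A call with a gripper value outside its range is refused whole. "gripper" is the gripper command: -1 is fully open, 1 is shut, values between are in proportion, set as the call begins (left out, the last holds). The fingers move at their own pace and stop on an object; "grip_force" is the grip in N (left out, the last holds). Time passes only in rows, so rows that do not move let the fingers close. It gives the time, the measured TCP pose, the force, the opening and the grip force at its end, in the units of the state.
- manip.state(): the state, without advancing time (a new reading comes with each control period).
- eyes.read_camera(name): name is "scene" or "side" or "wrist"; returns (picture, depth): 480x640x3 uint8, blue, green, red; 480x640 float32, m along the optical axis (not along the pixel's ray), 0 where there is no reading.
- eyes.calibration(name): a dict with "vertical_fov" (degrees; the focal length in pixels is half the picture's height over the tangent of half this angle, whatever the lens; pixels are square), "cx", "cy" (the principal point, pixels), "R" (3x3) and "t" (3): a world point X has camera coordinates R X + t; the wrist camera has in their place "tool_from_camera" (4x4, takes a point from camera to tool coordinates, whose origin is the TCP and whose axes are the flange's). Camera axes: x right, y down, z forward; pixel columns grow to the right and rows downward; lengths in m; the calibration is good to about 2 mm. A picture is of the moment at which its call begins: read the wrist's pose just before it. calibration takes no time and is no camera call.
- manip.job_done(): hands the job in; it is judged then, once.
The state is a dict: "t": time; "joint_positions": joint angles; "joint_vel": joint speeds; "effort": joint torques, N m; "position": TCP position; "eef_rot": TCP orientation; "ft_force": force on the tool from outside, world axes, zero at the start; "torque": the same for the moment, N m; "grip_width": finger opening in m; "grasp_force": force on a finger pad.
Only numpy, scipy, OpenCV 4.12 (cv2) and the standard library are available. Lean on these libraries where they do the work, as an engineer would, in place of code of your own. Each camera call takes 0.05 s, during which the arm holds its last target. There are 200 camera calls.

### The job

Record a reading of the clamped fuel pressure gauge: first turn the regulator knob until its pointer stands at the long set mark, then slide the locking fork fully home over the pointer. Then swing the sprung inspection mirror by its upright peg until the inspection camera sees the limit tab on top of the gauge in the middle of the mirror, and finish while still holding the mirror steady at that angle, since it springs back when let go. Leave the loose things on the bench where they lie.

Things in the scene. Friction and masses are not known exactly. Their poses are not given: they have to be found in the camera images.
- regulator: Pressure regulator bolted to the bench: aluminium block 215 x 90 mm, top face 40 mm up. Origin on the bench under the knob's axis; the block runs from 55 mm behind to 160 mm ahead of it along its own +x. The long set mark (28 mm dark line on top of the block) runs along own +x from the knob; the locking fork lies farther out along own +x.
- knob (a joint): Angle of the regulator knob about the vertical (rad): 0 = pointer at the set mark (own +x of the regulator); positive = counter-clockwise seen from above. It starts at +0.5 to +1.3, so it must be turned clockwise. Stays where it is left (0.05 N m friction).
- knob_grip (a point): Point on the knob's axis, 80 mm above the bench. Black upright bar, 12 mm thick, 58 mm long, 46 to 96 mm up, on a 60 mm disc; a round hub 28 mm wide fills its middle up to 60 mm. Grip across the bar above the hub. Own +x runs along the bar to the pointer end: a narrower nose, tip 30 mm from the axis, with a white line on top of the bar leading to it.
- lock (a joint): Travel of the locking fork (m): 0 = open, as it starts; 0.045 = fully home, its two prongs (tops at 55 mm) on either side of the knob's pointer. It slides along the regulator's -x, towards the knob. Friction 1.5 N; no spring.
- lock_tab (a point): Centre of the gripping part of the fork's upright steel tab, 80 mm above the bench. The tab is a plate 10 mm thick along the slide direction (regulator's x), 24 mm across, from 55 to 97 mm above the bench. It starts 125 mm from the knob's axis and ends 80 mm from it.
- mirror (a joint): Angle of the inspection mirror about its upright pivot (rad): 0 = at its rest stop, facing the camera squarely; positive = counter-clockwise seen from above, up to 1.35. A spring drives it back to 0 (0.2 N m per rad plus 0.04 N m, at most 4 N at the peg).
- mirror_peg (a point): Middle of the mirror's peg, 103 mm above the bench: upright steel pin, diameter 12 mm, 74 to 126 mm up, at the end of a lever 90 mm out from the pivot, behind the mirror. Own +x points from the peg to the pivot and on, the way the mirror faces. The mirror is a 68 mm disc over the pivot, centre 100 mm up.
- sightline: Invisible: the camera's line of sight after reflection at the mirror. Origin on the pivot axis, 100 mm up; own +x = the way the reflected line runs. It turns twice as far as the mirror (mirror at 0: back to the camera). The tab is seen in the middle of the mirror when this line passes through it: the mirror then faces half-way between the directions to camera and tab.
- camera_lens (a point): Front of the inspection camera's lens, 100 mm above the bench, 160 mm from the mirror's pivot. The camera is a black box 55 x 40 x 40 mm with a round lens, fixed on the same base rail as the mirror (rail 60 mm wide).
- gauge_tab (a point): The limit tab: small upright steel tab 10 mm wide, 4 mm thick, standing on top of the bezel of the black fuel pressure gauge (63 mm across, on its edge in a fixed clamp, dial towards the mirror). The point is the tab's centre on the dial side, 100 mm above the bench.
- plug: Loose brass connector plug standing upright, 40 mm wide, 55 mm tall. Leave alone.
- tach: Loose silver tachometer housing, 86 mm wide, 62 mm tall, dial up. Leave alone.
- cap: Loose yellow dust cap, 48 mm wide, 16 mm tall. Leave alone.
- driver: Loose screwdriver, 180 mm long, lying along its own x. Leave alone.
- jar: Loose screw-top jar, 56 mm wide, 70 mm tall. Leave alone.

How it is judged (in metres and radians):
On the way, in this order (a step that is already met when the one before it is completed fails the run):
1. knob pointer at the set mark while the fork is still open (value of joint knob between -0.1 and 0.1 rad and value of joint lock below 0.012 m), for 0.2 s.
2. fork fully home over the pointer, knob still at the mark (value of joint knob between -0.1 and 0.1 rad and value of joint lock above 0.038 m), for 0.2 s.
3. limit tab in the middle of the mirror for the camera, mirror held (y of gauge_tab in the frame of sightline between -0.02 and 0.02 m and x of gauge_tab in the frame of sightline above 0.05 m and contact force between the fingers and mirror above 0.5 N), for 0.4 s.
At the end, for the whole second after the job is handed in: The program ends holding: the fingers still bear on the mirror (over 0.5 N), the mirror is steady (under 0.1 rad/s) and the camera's reflected line passes within 20 mm of the gauge's limit tab; the knob is within 0.10 rad of the set mark and the fork at least 38 mm along its 45 mm travel (all of step 2 and all of step 3 and velocity of joint mirror between -0.1 and 0.1 rad/s); the arm keeps its last pose, push and grip.
It fails at once if the loose plug is moved over 20 mm (distance of plug from where it was at the start of the episode above 0.02 m).
It fails at once if the loose tach is moved over 20 mm (distance of tach from where it was at the start of the episode above 0.02 m).
It fails at once if the loose cap is moved over 20 mm (distance of cap from where it was at the start of the episode above 0.02 m).
It fails at once if the loose driver is moved over 20 mm (distance of driver from where it was at the start of the episode above 0.02 m).
It fails at once if the loose jar is moved over 20 mm (distance of jar from where it was at the start of the episode above 0.02 m).
It also fails if it takes over 51 s, if anything falls off the work surface, if the arm or the gripper's body presses on something with over 40 N, if the wrist force passes 120 N, or if a joint passes its speed limit or range.

## Working session

There is one attempt and no reset: what is moved stays moved. The work goes in short steps, Python scripts to look and compute and a tool call to move; the robot and the scene stay as the last step left them, time stands still between calls to the robot, and variables do not carry over. Pictures are saved under pics/ and viewed, at most 10 in all, crops included, and the job is handed in when it is done.

Besides the shell and the picture viewer there is one more tool, called after "Call:" by a JSON object that holds its "name" and its "arguments", one argument or row to a line. move_arm: Moves the arm, as the interface text tells. Its arguments: {"type":"object","properties":{"steps":{"type":"array","items":{"type":"number"}},"gripper":{"type":"number"},"grip_force":{"type":"number"}},"required":["steps"]}

```bash
ls; mkdir -p pics
python3 - <<'E'
from plant import manip, eyes
import numpy as np, cv2
print(manip.state())
for n in ("scene","side"):
    p,d=eyes.read_camera(n); cv2.imwrite(f"pics/{n}0.png",p); np.savez(f"{n}0.npz",p=p,d=d)
    c=eyes.calibration(n); print(n,c)
print(eyes.calibration("wrist"))
E
```

```text
pics
{'t': 0.0, 'joint_positions': array([-7.47023348e+01,  6.67398182e+00,  8.26361684e+01, -9.76228521e-04,
        9.07572951e+01, -2.16559883e+00]), 'joint_vel': array([-0.05170735, -0.02831815,  0.0314895 , -0.0078696 ,  0.02457901,
       -0.08939768]), 'effort': array([-3.60356549e-03, -7.32000804e+01, -6.32479191e+01, -3.82323542e-04,
        6.54063304e-03,  8.15553875e-06]), 'position': array([ 0.20250573, -0.64372064,  0.24755927]), 'eef_rot': array([-1.79932566e+02, -1.57315359e-03,  1.74632508e+01]), 'ft_force': array([-0.0690583 ,  0.51229098, -0.12259207]), 'torque': array([ 0.00866327, -0.00227955,  0.02227883]), 'grasp_force': 0.0, 'grip_width': 0.08513444459705202}
scene {'vertical_fov': 46.11534422261523, 'cx': 313.8273316208248, 'cy': 234.35035295459267, 'R': array([[ 0.40788305,  0.91303155,  0.00219137],
       [ 0.71846001, -0.31947823, -0.61785829],
       [-0.56342402,  0.25358833, -0.78628642]]), 't': array([-0.23541711, -0.36123541,  1.76019744])}
side {'vertical_fov': 48.251532910704114, 'cx': 310.2410828013002, 'cy': 246.08379896442577, 'R': array([[-9.91058556e-01, -1.33424912e-01,  8.54765790e-04],
       [-1.04172774e-01,  7.69743744e-01, -6.29795683e-01],
       [ 8.33724832e-02, -6.24253444e-01, -7.76760367e-01]]), 't': array([0.55693064, 0.09415036, 1.60546381])}
{'vertical_fov': 70.76526791558139, 'cx': 320.72162687820213, 'cy': 239.34252850112048, 'tool_from_camera': array([[ 5.56499394e-04, -9.57359461e-01, -2.88898862e-01,
         7.38118116e-02],
       [ 9.99999790e-01,  4.36551921e-04,  4.79621704e-04,
        -3.98313224e-04],
       [-3.33051023e-04, -2.88899068e-01,  9.57359503e-01,
        -1.26236566e-01],
       [ 0.00000000e+00,  0.00000000e+00,  0.00000000e+00,
         1.00000000e+00]])}
```

View pics/scene0.png

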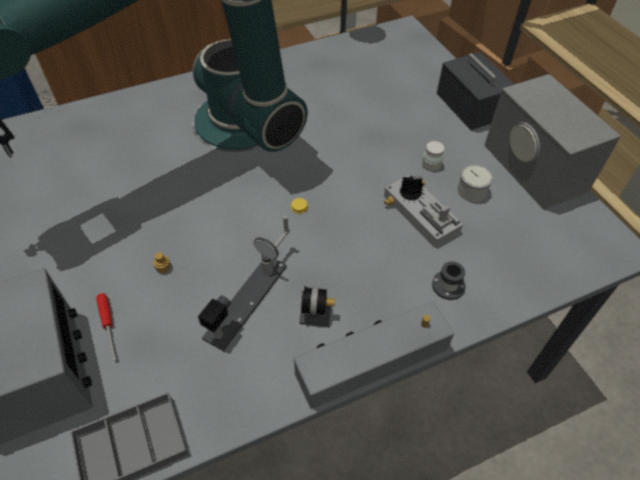

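View pics/side0.png

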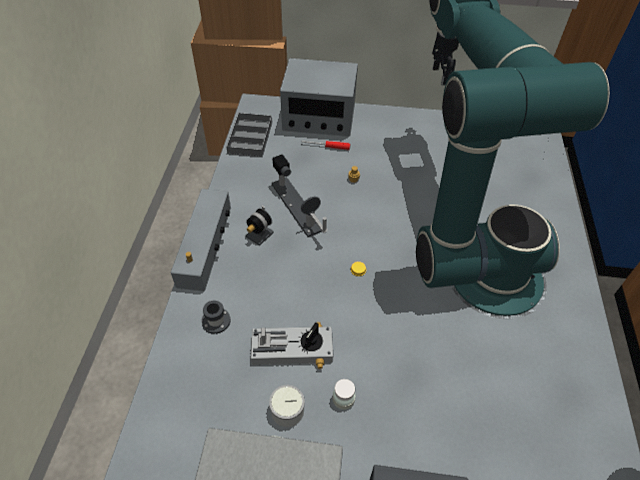

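The scene picture shows the knob at about (412,187), the fork tab near (443,210), the mirror disc (265,248), the peg (285,222), the camera (213,313) and the gauge (316,300). The side picture shows the same items. I'll zoom in next and get first positions.

```bash
cat > h.py <<'E'
import numpy as np
from plant import manip, eyes
from scipy.spatial.transform import Rotation as Ro
def K(c): return 240/np.tan(np.radians(c["vertical_fov"])/2)
def ext(name,st=None):
    c=eyes.calibration(name)
    if name!="wrist": return c,c["R"],c["t"]
    Rt=Ro.from_euler("xyz",st["eef_rot"],degrees=True).as_matrix(); M=c["tool_from_camera"]
    Rw=Rt@M[:3,:3]; tw=Rt@M[:3,3]+st["position"]
    return c,Rw.T,-Rw.T@tw
def ray(name,u,v,z,st=None):
    "world point on the pixel's ray at height z"
    c,R,t=ext(name,st); f=K(c); d=R.T@np.array([(u-c["cx"])/f,(v-c["cy"])/f,1]); o=-R.T@t
    return o+d*(z-o[2])/d[2]
def cloud(name,d,st=None):
    c,R,t=ext(name,st); f=K(c); v,u=np.mgrid[:480,:640]
    P=np.stack([(u-c["cx"])/f*d,(v-c["cy"])/f*d,d],-1)
    return (P-t)@R
def proj(name,X,st=None):
    c,R,t=ext(name,st); p=R@np.asarray(X)+t; return p[:2]/p[2]*K(c)+[c["cx"],c["cy"]]
E
python3 - <<'E'
from h import *
import cv2
a=np.load("scene0.npz"); b=np.load("side0.npz")
c1=cv2.resize(a["p"][150:350,190:480],None,fx=2.75,fy=2.75,interpolation=cv2.INTER_CUBIC)
cv2.imwrite("pics/sc_crop.png",c1)
c2=cv2.resize(b["p"][145:385,230:380],None,fx=2.5*2/2,fy=2.5,interpolation=cv2.INTER_CUBIC); cv2.imwrite("pics/si_crop.png",c2)
C=cloud("scene",a["d"]);
for n,(u,v) in dict(knob=(412,183),tab=(443,207),mir=(265,248),peg=(285,220),cam=(213,310),gauge=(316,295)).items(): print(n,C[v,u].round(3))
C=cloud("side",b["d"])
for n,(u,v) in dict(knob=(314,330),tab=(268,335),mir=(312,205),peg=(324,222),cam=(281,160),gauge=(263,212)).items(): print(n,C[v,u].round(3))
E
```

```text
knob [0.525 0.304 0.085]
tab [0.64  0.324 0.102]
mir [ 0.58  -0.127  0.104]
peg [ 0.533 -0.056  0.12 ]
cam [ 0.7   -0.29   0.119]
gauge [ 0.742 -0.069  0.096]
knob [0.511 0.306 0.095]
tab [0.632 0.315 0.056]
mir [ 0.573 -0.126  0.102]
peg [ 0.527 -0.048  0.117]
cam [ 0.699 -0.296  0.12 ]
gauge [ 0.72  -0.085  0.093]
```

View pics/sc_crop.png

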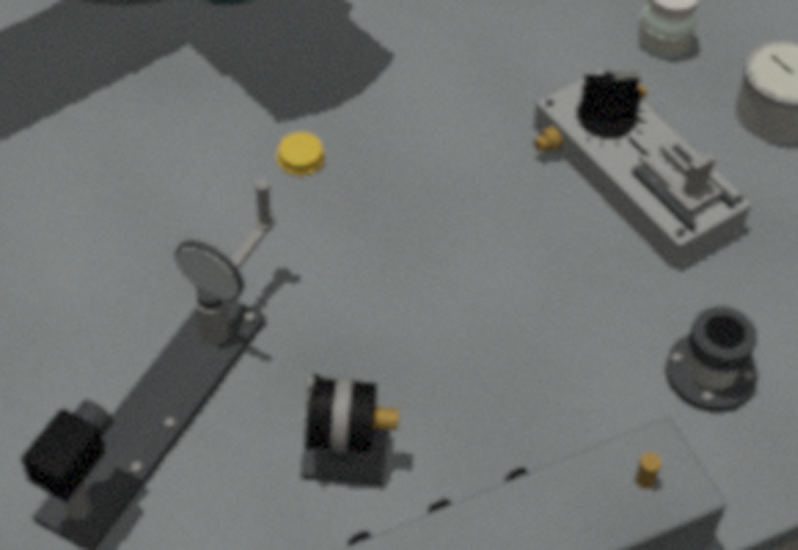

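View pics/si_crop.png

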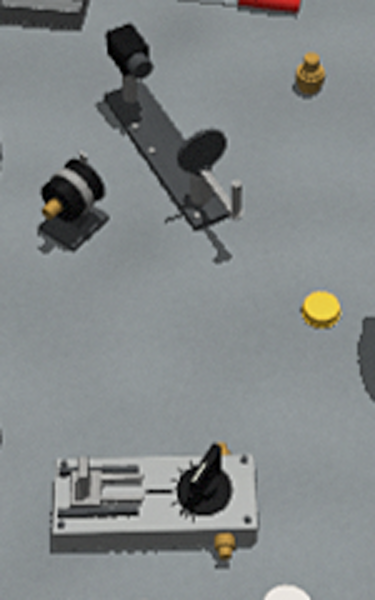

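The scene crop shows the gauge tab at about full-picture (305,287), the peg top at (285,216) and the mirror facing the camera. The side crop shows the knob bar pointing down-left, so it is at a positive angle, with the fork open. I'll move the wrist camera over the mirror first, on the way to the regulator.

Call:
{"name": "move_arm", "arguments": {
  "steps": [1,-0.67,0,0,0,0,1,-0.67,0,0,0,0,1,-0.67,0,0,0,0,1,-0.67,0,0,0,0,1,-0.67,0,0,0,0,1,-0.67,0,0,0,0,1,-0.67,0,0,0,0,1,-0.67,0,0,0,0,1,-0.67,0,0,0,0,1,-0.67,0,0,0,0]
}}

```text
t: 0.93
position: [0.4291, -0.3605, 0.2481]
eef_rot: [-180.0, 0.0, 17.5]
ft_force: [0.3, -0.2, 1.0]
grip_width: 0.0856
grasp_force: 0.0
```

Call:
{"name": "move_arm", "arguments": {
  "steps": [1,-0.67,0,0,0,0,1,-0.67,0,0,0,0,1,-0.67,0,0,0,0,1,-0.67,0,0,0,0,1,-0.67,0,0,0,0,1,-0.67,0,0,0,0,1,-0.67,0,0,0,0,0.6,-0.4,0,0,0,0,0,0,0,0,0,0,0,0,0,0,0,0]
}}

```text
t: 1.77
position: [0.6004, -0.1471, 0.2477]
eef_rot: [-180.0, 0.1, 17.6]
ft_force: [-0.3, 0.5, -0.0]
grip_width: 0.0857
grasp_force: 0.0
```

Run:
```python
from h import *
import cv2,pickle
s=manip.state(); print(s["t"],s["position"],s["eef_rot"],s["ft_force"])
p,d=eyes.read_camera("wrist"); cv2.imwrite("pics/w1.png",p); pickle.dump((s,p,d),open("w1.pkl","wb"))
```

```text
1.7667 [ 0.60041467 -0.14712115  0.24767112] [-1.79971327e+02  5.36068844e-02  1.75760767e+01] [-0.32983304  0.50951151 -0.023997  ]
```

View pics/w1.png

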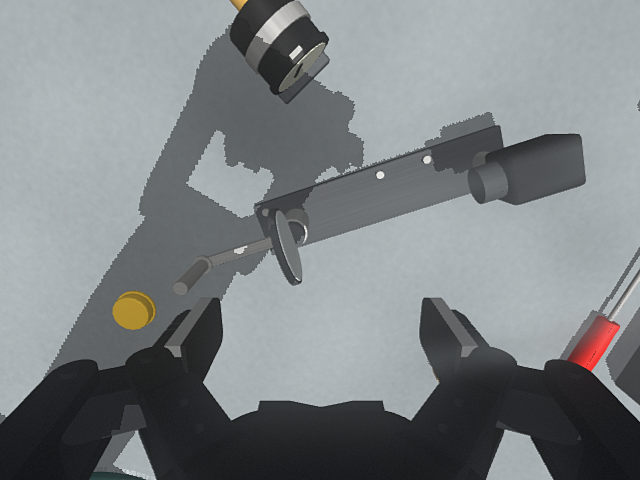

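The wrist view shows the peg top at (181,289), the disc centre near (288,248), the lens at (477,186), the gauge tab at (296,51) and the cap at (133,310). Next I'll measure these with rays, cross-checked with the other cameras.

Run:
```python
from h import *
import pickle
s,p,d=pickle.load(open("w1.pkl","rb")); C=cloud("wrist",d,s)
for n,u,v,z in [("pegtop",181,289,.126),("pegbot",207,262,.074),("mirC",288,248,.1),("tab",296,51,.1),("lens",477,186,.1),("cap",133,310,.016)]:
    X=ray("wrist",u,v,z,s); print(n,X.round(4),C[v,u].round(4),"scene px",proj("scene",X).round(1),"side px",proj("side",X).round(1))
# cross from scene/side
print(ray("scene",285.3,215.8,.126),ray("scene",305,287.5,.1))
# disc plane fit: points near z .07-.132 in disc region
m=np.zeros(d.shape,bool); m[205:290,270:305]=1; m&=(C[...,2]>.075)&(C[...,2]<.14)
Q=C[m]; print(len(Q),Q.min(0),Q.max(0),(Q.min(0)+Q.max(0))/2)
# rail edges direction: pts z .0.. 
m=np.zeros(d.shape,bool); m[150:240,310:440]=1; m&=(C[...,2]>.004)&(C[...,2]<.05)
Q=C[m]; c=Q.mean(0); w,V=np.linalg.eigh(np.cov((Q-c)[:,:2].T)); print("rail",c,V[:,1],np.sqrt(w))
# tab pts
m=np.zeros(d.shape,bool); m[40:62,285:307]=1; m&=(C[...,2]>.092)
print("tabpts",C[m].mean(0),C[m].min(0),C[m].max(0))
# regulator from scene depth
a=np.load("scene0.npz"); S=cloud("scene",a["d"]); m=(abs(S[...,2]-.04)<.006)&(S[...,0]>.42)&(S[...,0]<.75)&(S[...,1]>.2)&(S[...,1]<.42)
import cv2; print("reg",m.sum(),cv2.minAreaRect(S[m][:,:2].astype(np.float32)))
```

```text
pegtop [ 0.5257 -0.0529  0.126 ] [ 0.5263 -0.0532  0.1271] scene px [285.  215.8] side px [324.8 218.8]
pegbot [ 0.5303 -0.0561  0.074 ] [ 0.5311 -0.0565  0.0757] scene px [285.3 231.1] side px [323.  229.3]
mirC [ 0.5759 -0.1252  0.1   ] [ 0.5799 -0.1252  0.1113] scene px [265.1 247.4] side px [311.2 205.5]
tab [ 0.7222 -0.0893  0.1   ] [ 0.7204 -0.0905  0.1095] scene px [303.8 290.4] side px [262.4 209.3]
lens [ 0.6729 -0.2562  0.1   ] [ 0.6728 -0.2547  0.1032] scene px [225.1 299.2] side px [287.  173.5]
cap [0.4173 0.0278 0.016 ] [0.4177 0.0275 0.0166] scene px [299.1 204.6] side px [356.7 266.7]
[ 0.5259876  -0.05233217  0.126     ] [ 0.71633715 -0.08396038  0.1       ]
1551 [ 0.55204368 -0.14422567  0.07500146] [ 0.60574565 -0.10160979  0.13619999] [ 0.57889467 -0.12291773  0.10560073]
rail [ 0.63211135 -0.19696495  0.01272243] [-0.62152939  0.78339084] [0.0172155  0.04161586]
tabpts [ 0.72055366 -0.09040048  0.10394259] [ 0.67079206 -0.12447768  0.09201256] [ 0.73037423 -0.07938407  0.37383933]
reg 1345 ((0.5550895929336548, 0.35415083169937134), (0.2356138974428177, 0.17656442523002625), 10.859884262084961)
```

Sizes check out: peg to lens is 250 mm (90+160) and the pivot is at about (0.579,-0.126). The mirror needs about 34°. Now to the regulator.

Call:
{"name": "move_arm", "arguments": {
  "steps": [0.2,-1,0,0,0,0,0.2,-1,0,0,0,0,0.2,-1,0,0,0,0,0.2,-1,0,0,0,0,0.2,-1,0,0,0,0,0.2,-1,0,0,0,0,0.2,-1,0,0,0,0,0.2,-1,0,0,0,0,0.2,-1,0,0,0,0,0.2,-1,0,0,0,0,0.2,-1,0,0,0,0,0.2,-1,0,0,0,0]
}}

```text
t: 2.82
position: [0.5604, 0.2171, 0.2485]
eef_rot: [180.0, -0.0, 17.4]
ft_force: [1.2, 0.5, 0.2]
grip_width: 0.0855
grasp_force: 0.0
```

Call:
{"name": "move_arm", "arguments": {
  "steps": [0.2,-1,0,0,0,0,0.2,-0.7,0,0,0,0,0,0,0,0,0,0,0,0,0,0,0,0]
}}

```text
t: 3.15
position: [0.5568, 0.2689, 0.2482]
eef_rot: [180.0, 0.0, 17.5]
ft_force: [0.4, -0.1, -0.4]
grip_width: 0.0849
grasp_force: 0.0
```

Run:
```python
from h import *
import cv2,pickle
s=manip.state(); print(s["t"],s["position"],s["eef_rot"],s["joint_positions"])
p,d=eyes.read_camera("wrist"); cv2.imwrite("pics/w2.png",p); pickle.dump((s,p,d),open("w2.pkl","wb"))
```

```text
3.15 [0.55682787 0.2688983  0.24817827] [1.79983572e+02 1.56779302e-02 1.74878909e+01] [ 2.34194476e+01 -3.76343091e-01  8.99158344e+01 -1.47207358e-02
  9.04778004e+01  9.59314339e+01]
```

View pics/w2.png

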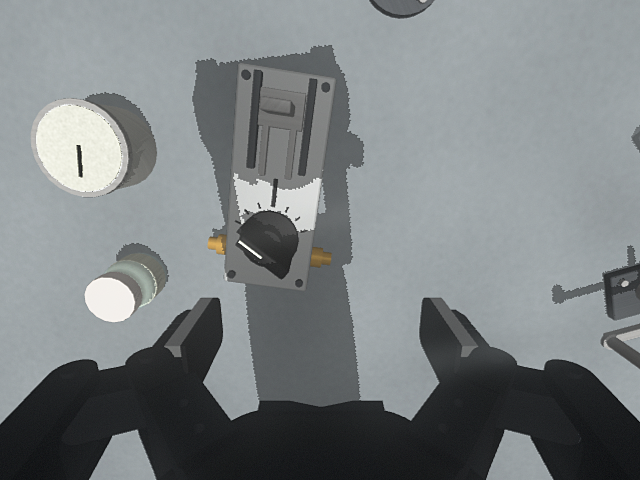

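The wrist view shows the block with screws at (246,75), (326,87), (299,283) and (231,274). The knob bar runs from the nose at (238,238) to the tail at about (285,272), the set mark is at (275,193), and the fork tab top is at (277,105). Now the jar and tachometer positions.

Run:
```python
from h import *
import pickle,cv2
s,p,d=pickle.load(open("w2.pkl","rb")); C=cloud("wrist",d,s)
for n,u,v,z in [("s1",246,75,.04),("s2",326,87,.04),("s3",299,283,.04),("s4",231,274,.04),("wl0",262,257,.096),("wl1",240,240,.096),("mark0",275,180,.04),("mark1",275,206,.04),("jar",114,299,.07),("tach",80,147,.062)]:
    print(n,ray("wrist",u,v,z,s).round(4),C[v,u].round(4))
m=(abs(C[...,2]-.04)<.004); m[:, :200]=0; m[:,340:]=0; m[330:]=0
print("top",cv2.minAreaRect(C[m][:,:2].astype(np.float32)))
m=(abs(C[...,2]-.096)<.006); m[:, :220]=0; m[:,310:]=0; m[300:]=0
k=m.copy();k[:190]=0; R=cv2.minAreaRect(C[k][:,:2].astype(np.float32)); print("bar",k.sum(),R,C[k].mean(0))
m[170:]=0; print("tab",m.sum(),cv2.minAreaRect(C[m][:,:2].astype(np.float32)),C[m].mean(0))
```

```text
s1 [0.6581 0.3717 0.04  ] [0.6578 0.3707 0.044 ]
s2 [0.6704 0.2999 0.04  ] [0.6697 0.2998 0.0454]
s3 [0.4771 0.2684 0.04  ] [0.4791 0.2687 0.0446]
s4 [0.4653 0.3405 0.04  ] [0.4671 0.34   0.0438]
wl0 [0.5162 0.3101 0.096 ] [0.5165 0.3101 0.0969]
wl1 [0.5255 0.3321 0.096 ] [0.5259 0.332  0.0971]
mark0 [0.5754 0.322  0.04  ] [0.5758 0.3217 0.0429]
mark1 [0.5504 0.3152 0.04  ] [0.5504 0.3152 0.0399]
jar [0.4187 0.4409 0.07  ] [0.4194 0.4404 0.071 ]
tach [0.5546 0.4935 0.062 ] [0.5552 0.492  0.0644]
top ((0.5679023861885071, 0.32044634222984314), (0.2149391621351242, 0.0901726707816124), 9.340938568115234)
bar 869 ((0.5155470371246338, 0.30994734168052673), (0.051783159375190735, 0.012468512170016766), 67.64563751220703) [0.51675716 0.31000213 0.09608713]
tab 452 ((0.6393517851829529, 0.3319509029388428), (0.010038603097200394, 0.023778622969985008), 9.05205249786377) [0.63922679 0.33167181 0.09731462]
```

Everything agrees: regulator yaw 9.3°, knob axis (0.516,0.311), bar at 67.6° (knob ≈ +1.02 rad), tab at (0.639,0.332). I'll go over the knob and turn the tool.

Call:
{"name": "move_arm", "arguments": {
  "steps": [-0.29,-0.58,0,0,0,0,-0.29,-0.58,0,0,0,0,-0.29,-0.58,0,0,0,0,0,0,0.5,0,0,-0.155,0,0,0.5,0,0,-0.155,0,0,0.5,0,0,-0.155,0,0,0.5,0,0,-0.155,0,0,0.5,0,0,-0.155,0,0,0.5,0,0,-0.155,0,0,0.5,0,0,-0.155,0,0,0,0,0,-0.028,0,0,0,0,0,0]
}}

```text
t: 4.2
position: [0.5165, 0.3098, 0.1432]
eef_rot: [-180.0, 0.0, 67.4]
ft_force: [0.6, 0.3, -0.1]
grip_width: 0.0852
grasp_force: 0.0
```

Descend 61 mm, then close.

Call:
{"name": "move_arm", "arguments": {
  "steps": [0,0,0.7,0,0,0,0,0,0.7,0,0,0,0,0,0.63,0,0,0,0,0,0,0,0,0,0,0,0,0,0,0]
}}

```text
t: 4.62
position: [0.5166, 0.3107, 0.0832]
eef_rot: [-180.0, 0.0, 67.4]
ft_force: [-0.3, -0.1, -0.7]
grip_width: 0.0855
grasp_force: 0.0
```

Call:
{"name": "move_arm", "arguments": {
  "steps": [0,0,0,0,0,0,0,0,0,0,0,0,0,0,0,0,0,0,0,0,0,0,0,0,0,0,0,0,0,0,0,0,0,0,0,0,0,0,0,0,0,0,0,0,0,0,0,0],
  "gripper": 1,
  "grip_force": 30
}}

```text
t: 5.28
position: [0.5161, 0.3114, 0.0828]
eef_rot: [-180.0, -0.0, 67.6]
ft_force: [-5.4, 1.3, 5.7]
grip_width: 0.0117
grasp_force: 33.2
```

Call:
{"name": "move_arm", "arguments": {
  "steps": [0,0,0,0,0,0.144,0,0,0,0,0,0.144,0,0,0,0,0,0.144,0,0,0,0,0,0.144,0,0,0,0,0,0.144,0,0,0,0,0,0.144,0,0,0,0,0,0.144,0,0,0,0,0,0.144,0,0,0,0,0,0.144,0,0,0,0,0,0,0,0,0,0,0,0,0,0,0,0,0,0]
}}

```text
t: 6.28
position: [0.5161, 0.3114, 0.0828]
eef_rot: [-180.0, 0.0, 9.2]
ft_force: [-5.8, 1.3, 5.5]
grip_width: 0.0116
grasp_force: 33.2
```

Call:
{"name": "move_arm", "arguments": {
  "steps": [0,0,0,0,0,0,0,0,0,0,0,0,0,0,0,0,0,0,0,0,0,0,0,0],
  "gripper": -1
}}

```text
t: 6.62
position: [0.5163, 0.3111, 0.0823]
eef_rot: [180.0, -0.0, 9.2]
ft_force: [0.0, 0.3, -0.3]
grip_width: 0.0595
grasp_force: 0.0
```

Call:
{"name": "move_arm", "arguments": {
  "steps": [0,0,-1,0,0,0,0,0,-1,0,0,0,0,0,-1,0,0,0,0,0,-1,0,0,0,0,0,0,0,0,0]
}}

```text
t: 7.03
position: [0.5178, 0.3119, 0.2091]
eef_rot: [-179.9, -0.4, 9.2]
ft_force: [-0.7, 0.9, 0.9]
grip_width: 0.0851
grasp_force: 0.0
```

Run:
```python
from h import *
import cv2,pickle
s=manip.state(); print(s["t"],s["position"],s["eef_rot"])
p,d=eyes.read_camera("wrist"); cv2.imwrite("pics/w3.png",p); pickle.dump((s,p,d),open("w3.pkl","wb"))
```

```text
7.0333 [0.51777035 0.31192192 0.20907325] [-179.85495347   -0.42832173    9.22711857]
```

View pics/w3.png

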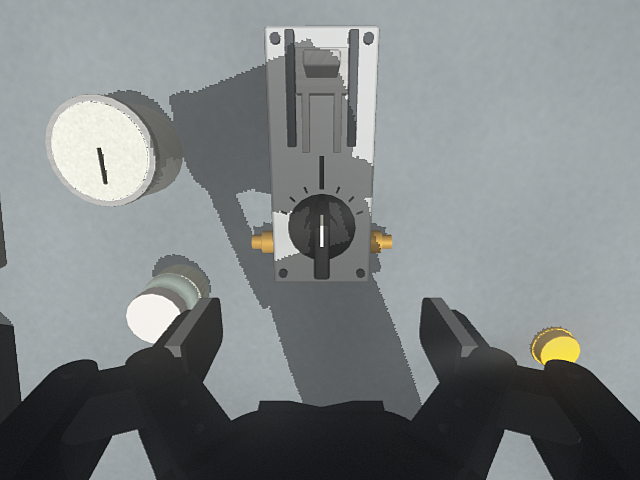

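The white line now points straight at the long set mark (both at column 321), so the knob is on the mark. Next I'll move to the fork tab.

Call:
{"name": "move_arm", "arguments": {
  "steps": [0.82,0,0,0,0,0,0.82,0,0,0,0,0,0.82,0,0,0,0,0,0.82,0,0,0,0,0,0.82,0,0,0,0,0,0,0,0.6,0,0,0,0,0,0.6,0,0,0,0,0,0,0,0,0,0,0,0,0,0,0]
}}

```text
t: 7.83
position: [0.6371, 0.3306, 0.1646]
eef_rot: [179.9, 0.2, 9.2]
ft_force: [0.1, -0.3, -0.2]
grip_width: 0.0851
grasp_force: 0.0
```

Call:
{"name": "move_arm", "arguments": {
  "steps": [0.08,0,0.7,0,0,0,0,0,0.7,0,0,0,0,0,0.7,0,0,0,0,0,0.68,0,0,0,0,0,0,0,0,0,0,0,0,0,0,0]
}}

```text
t: 8.33
position: [0.6399, 0.3313, 0.0835]
eef_rot: [180.0, 0.0, 9.2]
ft_force: [1.4, 0.0, 0.3]
grip_width: 0.0857
grasp_force: 0.0
```

Call:
{"name": "move_arm", "arguments": {
  "steps": [0,0,0,0,0,0,0,0,0,0,0,0,0,0,0,0,0,0,0,0,0,0,0,0,0,0,0,0,0,0,0,0,0,0,0,0,0,0,0,0,0,0],
  "gripper": 1,
  "grip_force": 30
}}

```text
t: 8.92
position: [0.6402, 0.3317, 0.0838]
eef_rot: [-180.0, -0.0, 9.2]
ft_force: [-2.2, 2.4, 5.9]
grip_width: 0.0236
grasp_force: 31.6
```

Call:
{"name": "move_arm", "arguments": {
  "steps": [-0.3,0,0,0,0,0,-0.3,0,0,0,0,0,-0.3,0,0,0,0,0,-0.3,0,0,0,0,0,-0.3,0,0,0,0,0,-0.03,0,0,0,0,0,0,0,0,0,0,0,0,0,0,0,0,0,0,0,0,0,0,0,0,0,0,0,0,0]
}}

```text
t: 9.75
position: [0.5953, 0.3243, 0.0838]
eef_rot: [-180.0, -0.1, 9.2]
ft_force: [4.2, 3.8, 4.6]
grip_width: 0.0236
grasp_force: 31.5
```

Call:
{"name": "move_arm", "arguments": {
  "steps": [0,0,0,0,0,0,0,0,0,0,0,0,0,0,0,0,0,0,0,0,0,0,0,0],
  "gripper": -1
}}

```text
t: 10.08
position: [0.5946, 0.3238, 0.0827]
eef_rot: [180.0, 0.0, 9.2]
ft_force: [0.4, -1.2, -0.3]
grip_width: 0.0707
grasp_force: 0.0
```

Call:
{"name": "move_arm", "arguments": {
  "steps": [0,0,-1,0,0,0,0,0,-1,0,0,0,0,0,-1,0,0,0,0,0,-1,0,0,0,0,0,-0.5,0,0,0,0,0,0,0,0,0,0,0,0,0,0,0]
}}

```text
t: 10.67
position: [0.5948, 0.3239, 0.218]
eef_rot: [-180.0, -0.0, 9.2]
ft_force: [-0.4, -0.7, -1.0]
grip_width: 0.0856
grasp_force: 0.0
```

Run:
```python
from h import *
import cv2,pickle
s=manip.state(); print(s["t"],s["position"],s["eef_rot"],s["joint_positions"])
p,d=eyes.read_camera("wrist"); cv2.imwrite("pics/w4.png",p[150:400]); pickle.dump((s,p,d),open("w4.pkl","wb"))
C=cloud("wrist",d,s); m=(abs(C[...,2]-.096)<.006)&(abs(C[...,0]-.56)<.1)&(abs(C[...,1]-.32)<.05)
D=((C[...,:2]-[.516,.3115])@[.987,.162])
for k in (m&(D<.055),m&(D>=.055)): print(k.sum(),cv2.minAreaRect(C[k][:,:2].astype(np.float32)),D[k].mean())
```

```text
10.6667 [0.59483996 0.32394892 0.21800732] [-1.79990807e+02 -3.45758539e-02  9.22807190e+00] [ 2.64156531e+01  7.44346650e+00  8.45305685e+01 -1.43592888e-03
  8.79902168e+01  1.07187628e+02]
821 ((0.5148406028747559, 0.3118242919445038), (0.051564887166023254, 0.011792614124715328), 9.471013069152832) 0.0010552296129292676
432 ((0.5955714583396912, 0.3249247074127197), (0.009617820382118225, 0.023082097992300987), 9.299542427062988) 0.08130002542929106
```

View pics/w4.png

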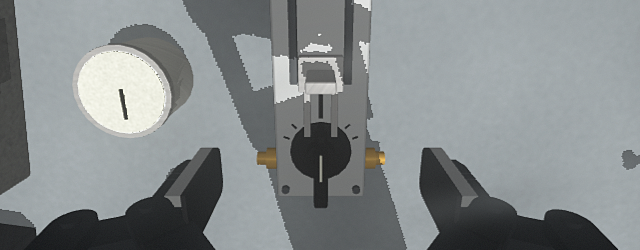

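The fork is home (tab 81 mm from the axis by depth, nominal 80) and the knob is still within 0.2° of the mark. Now to the peg.

Call:
{"name": "move_arm", "arguments": {
  "steps": [-0.357,1,0,0,0,0,-0.357,1,0,0,0,0,-0.357,1,0,0,0,0,-0.357,1,0,0,0,0,-0.357,1,0,0,0,0,-0.357,1,0,0,0,0,-0.357,1,0,0,0,0,-0.357,1,0,0,0,0,-0.357,1,0,0,0,0,-0.357,1,0,0,0,0,-0.357,1,0,0,0,0,-0.357,1,0,0,0,0]
}}

```text
t: 11.72
position: [0.5246, -0.0534, 0.216]
eef_rot: [-180.0, 0.1, 9.2]
ft_force: [0.7, 0.5, 0.2]
grip_width: 0.0858
grasp_force: 0.0
```

Call:
{"name": "move_arm", "arguments": {
  "steps": [0,0,0,0,0,0.156,0,0,0,0,0,0.156,0,0,0,0,0,0.156,0,0,0,0,0,0.156,0,0,0,0,0,0.156,0,0,0,0,0,0.156,0,0,0,0,0,0.156,0,0,0,0,0,0.156,0,0,0,0,0,0.156,0,0,0,0,0,0,0,0,0,0,0,0]
}}

```text
t: 12.63
position: [0.5253, -0.052, 0.2165]
eef_rot: [179.9, 0.1, -53.7]
ft_force: [0.3, -0.0, -0.0]
grip_width: 0.0853
grasp_force: 0.0
```

Call:
{"name": "move_arm", "arguments": {
  "steps": [0,0,0.75,0,0,0,0,0,0.75,0,0,0,0,0,0.75,0,0,0,0,0,0.75,0,0,0,0,0,0.72,0,0,0,0,0,0,0,0,0,0,0,0,0,0,0]
}}

```text
t: 13.22
position: [0.525, -0.0519, 0.1055]
eef_rot: [179.9, 0.1, -53.8]
ft_force: [0.1, -0.6, 1.1]
grip_width: 0.0855
grasp_force: 0.0
```

Call:
{"name": "move_arm", "arguments": {
  "steps": [0,0,0,0,0,0,0,0,0,0,0,0,0,0,0,0,0,0,0,0,0,0,0,0,0,0,0,0,0,0,0,0,0,0,0,0,0,0,0,0,0,0,0,0,0,0,0,0],
  "gripper": 1,
  "grip_force": 25
}}

```text
t: 13.88
position: [0.5258, -0.052, 0.1068]
eef_rot: [-180.0, -0.0, -53.9]
ft_force: [-0.0, 0.6, 3.5]
grip_width: 0.0113
grasp_force: 24.7
```

The peg is gripped (11–12 mm). I'll swing it along its arc by 34° (8 × 4.25°) with the tool turning along.

Call:
{"name": "move_arm", "arguments": {
  "steps": [0.008,0.222,0,0,0,-0.0944,0.008,0.222,0,0,0,-0.0944,0.008,0.222,0,0,0,-0.0944,0.008,0.222,0,0,0,-0.0944,0.008,0.222,0,0,0,-0.0944,0.008,0.222,0,0,0,-0.0944,0.008,0.222,0,0,0,-0.0944,0.008,0.222,0,0,0,-0.0944,0,0,0,0,0,0,0,0,0,0,0,0,0,0,0,0,0,0,0,0,0,0,0,0]
}}

```text
t: 14.88
position: [0.494, -0.0938, 0.1067]
eef_rot: [-180.0, 0.0, -20.0]
ft_force: [-4.3, 2.2, 6.3]
grip_width: 0.0113
grasp_force: 25.0
```

Run:
```python
from h import *
import cv2,pickle
s=manip.state(); print(s["t"],s["position"],s["eef_rot"],s["ft_force"],s["grasp_force"])
p,d=eyes.read_camera("wrist"); cv2.imwrite("pics/w5.png",p); pickle.dump((s,p,d),open("w5.pkl","wb"))
piv=np.array([.5787,-.126]); v=piv-s["position"][:2]; lever=np.degrees(np.arctan2(v[1],v[0])); print(np.hypot(*v),lever)
C=np.array([.6729,-.2562])-piv; ca=np.degrees(np.arctan2(C[1],C[0])); T=np.array([.7195,-.0905])-piv
a=np.radians(2*lever-ca); print("mirror angle",lever-ca,"miss mm",1e3*(-np.sin(a)*T[0]+np.cos(a)*T[1]))
```

```text
14.8833 [ 0.493979   -0.09377     0.10673347] [-1.79982755e+02  1.73454224e-02 -2.00346436e+01] [-4.33908597  2.18122052  6.27144907] 24.96608555316925
0.09064447568992995 -20.828077237255982
mirror angle 33.286097817535214 miss mm 4.290154978917673
```

View pics/w5.png

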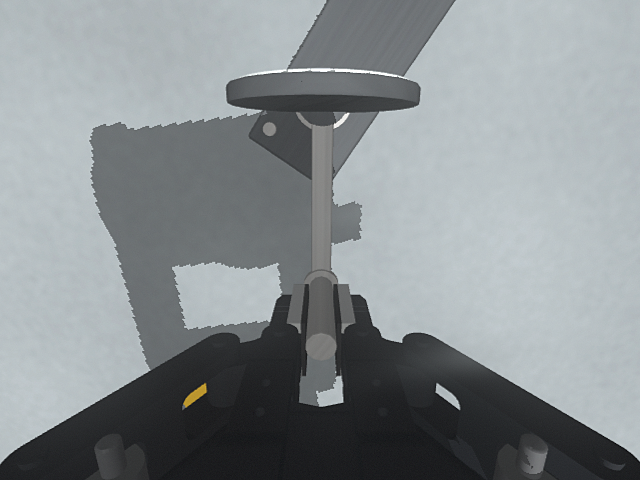

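The lever and disc sit square in the tool view (lever at column 321 along its length), so the mirror is at about 34° and the estimated miss is 0–4 mm against 20 mm allowed. I'll hold a moment, then hand in.

Call:
{"name": "move_arm", "arguments": {
  "steps": [0,0.01,0,0,0,0,0,0,0,0,0,0,0,0,0,0,0,0,0,0,0,0,0,0,0,0,0,0,0,0,0,0,0,0,0,0,0,0,0,0,0,0,0,0,0,0,0,0,0,0,0,0,0,0,0,0,0,0,0,0]
}}

```text
t: 15.77
position: [0.4939, -0.094, 0.1067]
eef_rot: [-180.0, 0.0, -20.0]
ft_force: [-3.5, 2.4, 5.8]
grip_width: 0.0112
grasp_force: 25.0
```

```bash
python3 -c "
from plant import manip
print(manip.job_done())"
```

```text
the job is handed in; nothing more can be done
None
```

Job handed in at about 16 s, with no verdict returned: by my measurements the knob is within 0.2° of the set mark, the fork is fully home, and the gripper holds the mirror at about 34° with the reflected line an estimated 0–4 mm from the limit tab.

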